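# Hang the green ring core on the brass display post

## Task

Pick up the green ring core and thread it over the empty brass post, all the way down so that it lies flat on the round grey seat at its foot, then let go and move away. Lower it gently rather than dropping it, and leave the yellow core where it lies.

Things in the scene. Friction and masses are not known exactly. Their poses are not given: they have to be found in the camera images.
- green_core: The green ring core to hang: outer diameter 58 mm, hole 36 mm, 20 mm high, about 130 g, loose, flat on the table. Origin at the hole's centre at the underside; z is the ring's axis, up. Grasp it from above across its outer diameter. Nothing near the work is higher than the posts' tips, 74 mm above the table.
- brass_seat (a point): Goal point: top centre of the brass post's seat, 29 mm above the table, z up. Fixed stand: round white foot, 84 mm wide, 15 mm high; on it a round grey seat, 56 mm wide, 14 mm high; from its centre an upright brass post, 14 mm thick, rises 45 mm above the seat, the last 5 mm tapered. The ring has 11 mm of clearance all round.
- yellow_core: A loose yellow ring core of the same size and shape, to be left alone. Origin at the hole's centre at the underside. Other loose bystanders: a red-topped indicator lamp, 32 mm wide, 45 mm high, about midway between the two stands; beyond the stands a panel meter, 66 mm wide, 47 mm high, and a metal trimmer bank, 104 mm long, 25 mm high.
- black_seat (a point): Top centre of the seat of the other fixed stand, of the same sizes but with a black post, which already carries a grey ring core (fixed to it). Not the goal.
Not all that is in view belongs to the job. Leave any pink or turquoise look-alike of the part that bears brass_seat alone.

How it is judged (in metres and radians):
At the end, for the whole second after the job is handed in: The green core is round the brass post (its centre within 14 mm of the post's axis), lies flat on the seat (underside within 5 mm of the seat's height, tilt under 7 degrees), released and at rest; the yellow core is within 30 mm of where it started (horizontal distance between green_core and brass_seat below 0.014 m and z of green_core in the frame of brass_seat between -0.005 and 0.005 m and angle between green_core's own z axis and vertical below 0.12 rad and linear speed of green_core below 0.02 m/s and distance of yellow_core from where it was at the start of the episode below 0.03 m); the robot touches nothing.
It fails at once if the yellow core was moved by more than 30 mm (distance of yellow_core from where it was at the start of the episode above 0.03 m).
It fails at once if the green core was dropped onto the post (it moved faster than 0.6 m/s there, a fall of about 18 mm) (horizontal distance between green_core and brass_seat below 0.025 m and z of green_core in the frame of brass_seat below 0.045 m and linear speed of green_core above 0.6 m/s).
It also fails if it takes over 32 s, if anything falls off the work surface, if the arm or the gripper's body presses on something with over 40 N, if the wrist force passes 120 N, or if a joint passes its speed limit or range.

## Robot

A 6-joint arm with a two-finger parallel gripper is mounted at the origin on the work surface. World frame = base frame: x ahead of the robot, y to its left, z up, the work surface at z = 0. Lengths are in mm, angles in rad, forces in N, time in s.
With the tool pointing down it reaches from about 400 to 925 mm from the base axis. Payload 12.5 kg.
Tool frame: the origin (TCP) lies on the centre line of the jaws, within the pads' length; the fingertips stand 25 mm ahead of it and the grasp point (between the pads) lies 6 mm ahead of it (env.tip_extent is the distance from the TCP to the fingertips, in mm); x points along the fingers, z is the direction in which the jaws open and shut, and the axes are right-handed (so a half turn about x gives the same grasp; the last joint's range is limited). The gripper opens to 95 mm and grips with 3 to 60 N. Pads are 20 mm wide; open, the fingers measure 119 mm over their backs; the gripper's body (75 mm by 180 mm) begins 59 mm behind the grasp point.
Start: joints at [-1.364, 0.491, 1.559, -0, 1.092, -0.106], TCP at [192.35, -594.681, 239.661] pointing down, gripper open.
Joint ranges: [-3.1, 3.1], [-0.84, 2.19], [0.05, 2.79], [-1.13, 4.28], [0.06, 2.93], [-2.69, 2.69]. Speed limits (rad/s): [2.22, 2.22, 2.79, 3.14, 3.14, 3.14].

## Interface

Orientations are given as [roll, pitch, yaw] about the fixed x, y, z axes, in that order (R = Rz(yaw) Ry(pitch) Rx(roll)).
In Python, from cell import env gives the robot as it stands.
- The arm moves only by the tool step_arm, never from a script. Its argument "rows" is a list of rows, each a list of 6 numbers: the shift along the tool's x, y, z in mm, then the turn, a rotation vector about the tool's x, y, z in rad. In form: [[x, y, z, wx, wy, wz], ...]. A call has 1 to 8 rows; each row shifts and turns the pose as measured when the row begins, along the tool's axes as they then stand; what a row does not reach is not made up. A row lasts 1/8 s, in which the tool goes at most 62.5 mm and 10.7 degrees, less where a joint would pass 70% of its speed; a pose out of reach is approached as far as the arm can. A call is refused whole if a number of a shift passes 62.5 or a number of a turn 0.188, either way. A call with a gripper value outside its range is refused whole. "grip" is the finger opening in mm, from 0 to 95.1, set as the call begins (left out, the last holds). The fingers move at their own pace and stop on an object; the grip force is fixed at half the most. Time passes only in rows, so rows that do not move let the fingers close. It gives the time, the measured TCP pose, the force and the opening at its end, in the units of the state.
- env.state(): the state, without advancing time (a new reading comes with each control period).
- env.read_camera(name): name is "scene" or "top" or "wrist"; returns the picture (384x512x3 uint8, red, green, blue); there is no depth.
- env.get_calibration(name): a dict with "fx", "fy", "cx", "cy" (pixels), "pose" (4x4, takes a point from camera to world coordinates); the wrist camera has in their place "hand_eye" (4x4, takes a point from camera to tool coordinates, whose origin is the TCP and whose axes are the tool frame's). Camera axes: x right, y down, z forward; pixel columns grow to the right and rows downward; lengths in mm; the calibration is good to about 2 mm. A picture is of the moment at which its call begins: read the wrist's pose just before it. get_calibration takes no time and is no camera call.
- env.job_done(): hands the job in, once; it reports no verdict.
The state is a dict: "t": time; "joints": joint angles; "qvel": joint speeds; "tau": joint torques, N m; "eef_pos": TCP position; "tcp_rot": TCP orientation; "ft_force": force on the tool from outside, world axes, zero at the start; "moment": the same for the moment, N m; "opening": opening from 0.0 (shut) to 1.0 (fully open).
Only numpy, scipy, OpenCV 4.12 (cv2) and the standard library are available. Lean on these libraries where they do the work, as an engineer would, in place of code of your own. Each camera call takes 0.05 s, during which the arm holds its last target.

## Working session

There is one attempt and no reset: what is moved stays moved. The work goes in short steps, Python scripts to look and compute and a tool call to move; the robot and the scene stay as the last step left them, time stands still between calls to the robot, and variables do not carry over. Pictures are saved under pics/ and viewed, and the job is handed in when it is done.

Besides the shell and the picture viewer there is one more tool, called after "Emit:" as a command line: name --pt "numbers of a row" for each row, then --argument value for the rest. step_arm: Moves the arm, as the interface text tells. Its arguments: {"type":"object","properties":{"rows":{"type":"array","items":{"type":"array","items":{"type":"number"}}},"grip":{"type":"number"}},"required":["rows"]}

```bash
mkdir -p pics; ls; cat > h.py <<'E'
import numpy as np, cv2
from cell import env
def save(n,fn):
    im=env.read_camera(n); cv2.imwrite('pics/'+fn,cv2.cvtColor(im,cv2.COLOR_RGB2BGR)); np.save('pics/'+fn[:-4]+'.npy',im); return im
def ray(n,uv,z,T=None):
    c=env.get_calibration(n); P=np.array(c['pose']) if T is None else T
    d=P[:3,:3]@np.array([(uv[0]-c['cx'])/c['fx'],(uv[1]-c['cy'])/c['fy'],1]); o=P[:3,3]
    return o+d*(z-o[2])/d[2]
E
python3 - <<'E'
from h import *
s=env.state(); print(s['t'],s['eef_pos'],s['tcp_rot'],s['opening'])
for n in ['scene','top']: save(n,n+'0.png')
for n in ['scene','top','wrist']: print(n,env.get_calibration(n))
E
```

```text
pics
0.0 [ 192.30443857 -594.44260697  239.05954215] [3.05664574 1.5696462  1.79864904] 0.9992783561441252
scene {'fx': 361.5268817360621, 'fy': 361.5268817360621, 'cx': 253.0732280763364, 'cy': 196.5647314707608, 'pose': array([[-1.22566379e-02,  5.70808968e-01, -8.20991411e-01,
         1.20473941e+03],
       [ 9.99887728e-01,  1.40745794e-02, -5.14179030e-03,
         6.92500428e+01],
       [ 8.62012878e-03, -8.20962258e-01, -5.70917389e-01,
         4.85669211e+02],
       [ 0.00000000e+00,  0.00000000e+00,  0.00000000e+00,
         1.00000000e+00]])}
top {'fx': 366.96923612765227, 'fy': 366.96923612765227, 'cx': 264.9944801047998, 'cy': 189.85133821841737, 'pose': array([[ 6.79586745e-03, -9.97654590e-01,  6.81112004e-02,
         5.30302861e+02],
       [-9.99898135e-01, -5.92462386e-03,  1.29853387e-02,
         3.59937850e+01],
       [-1.25513495e-02, -6.81925089e-02, -9.97593226e-01,
         7.21736717e+02],
       [ 0.00000000e+00,  0.00000000e+00,  0.00000000e+00,
         1.00000000e+00]])}
wrist {'fx': 295.5504823831154, 'fy': 295.5504823831154, 'cx': 248.5528721617642, 'cy': 198.35862919846346, 'hand_eye': array([[ 2.00815266e-04, -2.90926194e-01,  9.56745478e-01,
        -1.45493221e+02],
       [-2.36055395e-05, -9.56745498e-01, -2.90926196e-01,
         8.20872931e+01],
       [ 9.99999980e-01,  3.58379283e-05, -1.98996572e-04,
         2.85457299e-01],
       [ 0.00000000e+00,  0.00000000e+00,  0.00000000e+00,
         1.00000000e+00]])}
```

View pics/scene0.png

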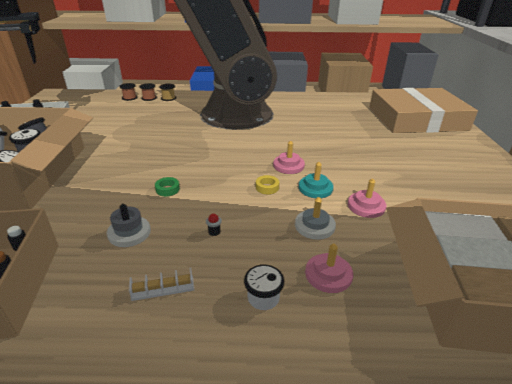

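View pics/top0.png

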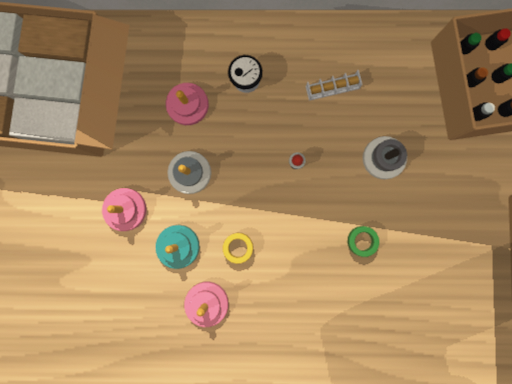

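The scene view shows the green ring at (167,187), the yellow one at (267,185) and the white-foot brass stand at (316,222). In the top view they are at (363,241), (238,249) and (189,172). The pink and turquoise stands are decoys. Next I measure positions.

```bash
python3 - <<'E'
from h import *
def blob(m,near):
    n,l,st,c=cv2.connectedComponentsWithStats(m.astype(np.uint8))
    best=min((i for i in range(1,n) if st[i,4]>15),key=lambda i:np.hypot(*(c[i]-near)))
    mm=(l==best).astype(np.uint8); cs,_=cv2.findContours(mm,cv2.RETR_EXTERNAL,cv2.CHAIN_APPROX_NONE)
    return c[best],st[best],cs[0]
R={}
for n,pts in dict(top=dict(green=(363,241),yellow=(238,249),foot=(189,172),brass=(183,169)),scene=dict(green=(167,187),yellow=(267,185),foot=(316,222),brass=(317,203))).items():
    im=np.load(f'pics/{n}0.npy'); h=cv2.cvtColor(im,cv2.COLOR_RGB2HSV); H,S,V=[h[...,i].astype(int) for i in range(3)]
    M=dict(green=(H>45)&(H<80)&(S>100),yellow=(H>22)&(H<33)&(S>190),foot=(S<50)&(V>110),brass=(H>10)&(H<30)&(S>130))
    for k,p in pts.items():
        m=M[k]
        if k=='brass':
            w=np.zeros_like(m);w[p[1]-16:p[1]+16,p[0]-14:p[0]+14]=1;m=m&w
        c,st,ct=blob(m,np.array(p)); e=cv2.fitEllipse(ct)
        print(n,k,c.round(1),st,'ell',np.round(e[0],1),np.round(e[1],1),
          {z:ray(n,e[0],z)[:2].round(1).tolist() for z in (0,10,15,20,29,52,74)})
E
python3 -c "
import cv2
a=cv2.imread('pics/top0.png')[130:215,140:240];b=cv2.imread('pics/scene0.png')[180:250,275:375]
cv2.imwrite('pics/z.png',cv2.vconcat([cv2.resize(a,(400,340)),cv2.resize(b,(400,260))])[:600])"
```

```text
top green [363.3 241.1] [348 226  31  31 482] ell [363.2 241.1] [29.  30.6] {0: [480.8, -146.4], 10: [481.5, -143.9], 15: [481.8, -142.6], 20: [482.2, -141.3], 29: [482.8, -139.1], 52: [484.4, -133.2], 74: [485.9, -127.7]}Traceback (most recent call last):
  File "<stdin>", line 15, in <module>
  File "<stdin>", line 4, in blob
ValueError: min() iterable argument is empty
```

View pics/z.png

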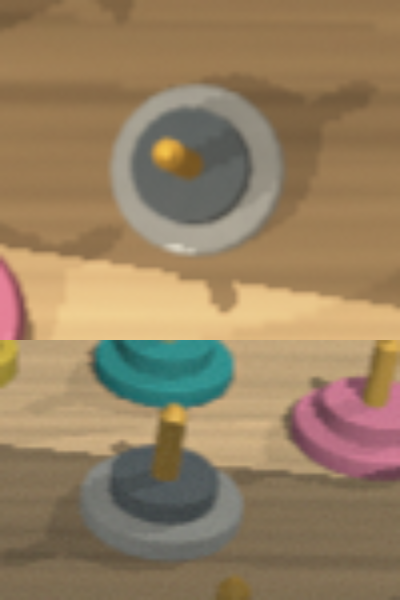

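The zoom shows the post tip at about (182,168) in the top view, with clean foot and seat circles around it. I'll loosen the yellow mask.

```bash
python3 - <<'E'
from h import *
def blob(m,near):
    n,l,st,c=cv2.connectedComponentsWithStats(m.astype(np.uint8))
    best=min((i for i in range(1,n) if st[i,4]>15),key=lambda i:np.hypot(*(c[i]-near)))
    mm=(l==best).astype(np.uint8); cs,_=cv2.findContours(mm,cv2.RETR_EXTERNAL,cv2.CHAIN_APPROX_NONE)
    return c[best],st[best],max(cs,key=len)
for n,pts in dict(top=dict(green=(363,241),yellow=(238,249),foot=(189,172),seat=(188,171),brass=(183,169)),scene=dict(green=(167,187),yellow=(267,185),foot=(316,222),brass=(317,203))).items():
    im=np.load(f'pics/{n}0.npy'); h=cv2.cvtColor(im,cv2.COLOR_RGB2HSV); H,S,V=[h[...,i].astype(int) for i in range(3)]
    M=dict(green=(H>45)&(H<80)&(S>100),yellow=(H>21)&(H<35)&(S>170),foot=(S<60)&(V>110),seat=(V<110)&(S<110),brass=(H>10)&(H<30)&(S>130))
    for k,p in pts.items():
        m=M[k]; w=np.zeros_like(m); r=16 if k in('brass','seat') else 26; w[p[1]-r:p[1]+r,p[0]-r:p[0]+r]=1;m=m&w
        try: c,st,ct=blob(m,np.array(p))
        except ValueError: print(n,k,'none',h[p[1]-12:p[1]+12:4,p[0]].tolist()); continue
        e=cv2.fitEllipse(ct); 
        print(n,k,c.round(1),st,'ell',np.round(e[0],1),np.round(e[1],1),
          {z:ray(n,e[0],z)[:2].round(1).tolist() for z in (10,15,20,29,74)})
for n,p in [('top',(182,168.3)),('scene',(317,199))]: print(n,'tip',ray(n,p,73))
E
```

```text
top green [363.3 241.1] [348 226  31  31 482] ell [363.2 241.1] [29.  30.6] {10: [481.5, -143.9], 15: [481.8, -142.6], 20: [482.2, -141.3], 29: [482.8, -139.1], 74: [485.9, -127.7]}
top yellow [237.5 248.1] [223 233  30  30 407] ell [237.6 247.9] [28.4 29.1] {10: [466.6, 97.3], 15: [467.0, 96.9], 20: [467.5, 96.4], 29: [468.3, 95.7], 74: [472.3, 91.8]}
top foot [189.8 172.7] [168 151  43  43 770] ell [188.8 172. ] [41.6 42. ] {10: [613.0, 194.4], 15: [612.4, 193.3], 20: [611.8, 192.2], 29: [610.8, 190.2], 74: [605.6, 180.2]}
top seat [188.4 171.6] [173 157  30  29 560] ell [187.7 171.2] [27.5 28.7] {10: [614.6, 196.8], 15: [614.0, 195.6], 20: [613.4, 194.5], 29: [612.3, 192.5], 74: [607.0, 182.3]}
top brass [183.7 169.2] [178 165  12  10  79] ell [183.6 169.2] [ 6.7 12.8] {10: [618.5, 204.8], 15: [617.9, 203.6], 20: [617.3, 202.4], 29: [616.2, 200.3], 74: [610.6, 189.6]}
scene green [166.7 186.2] [155 177  24  19 355] ell [166.7 186.2] [18.1 24. ] {10: [482.5, -142.3], 15: [490.1, -140.1], 20: [497.7, -137.8], 29: [511.3, -133.8], 74: [579.7, -113.8]}
scene yellow none [[17, 89, 177], [24, 172, 191], [25, 165, 158], [22, 129, 180], [24, 173, 158], [24, 172, 157]]
scene foot [314.6 226.2] [295 211  41  26 369] ell [314.8 222.4] [24.6 38.1] {10: [612.2, 195.5], 15: [618.4, 194.1], 20: [624.7, 192.8], 29: [635.9, 190.4], 74: [691.9, 178.5]}
scene brass [316.9 207. ] [314 198   8  20 112] ell [317.  206.4] [ 5.7 22.5] {10: [555.7, 207.6], 15: [562.5, 206.1], 20: [569.3, 204.7], 29: [581.6, 202.0], 74: [643.0, 189.0]}
top tip [612.25972676 192.79867082  73.        ]
scene tip [616.65123888 192.53443442  73.        ]
```

Both views agree. The post is at about (612.5,193), by foot, seat and tip, and the green ring at about (482,-142.5). Next I move over the ring and refine with the wrist camera.

```bash
cat >> h.py <<'E'
from scipy.spatial.transform import Rotation as Ro
def pose():
    s=env.state(); T=np.eye(4); T[:3,:3]=Ro.from_euler('xyz',s['tcp_rot']).as_matrix(); T[:3,3]=s['eef_pos']; return s,T
def delta(xyz):
    s,T=pose(); R=T[:3,:3]; d=np.array(xyz)-T[:3,3]
    # turn needed for tool x = straight down
    x=R[:,0]; w=np.cross(x,[0,0,-1.]); print('t',s['t'],'pos',T[:3,3].round(1),'tool z',R[:,2].round(3),'shift',(R.T@d).round(1),'level turn',(R.T@w).round(4),'F',np.round(s['ft_force'],1),'open',round(s['opening']*95.1,1))
E
python3 -c "
from h import *
delta([482,-142.5,200])"
```

```text
t 0.1 pos [ 192.3 -594.5  239.1] tool z [ 0.308 -0.951 -0.001] shift [  39.5  414.7 -340.9] level turn [ 0.     -0.0009 -0.0001] F [ 0.3  0.5 -0. ] open 95.3
```

Emit:
step_arm --pt "4 46 -38 0 0 0" --pt "4 46 -38 0 0 0" --pt "4 46 -38 0 0 0" --pt "4 46 -38 0 0 0" --pt "4 46 -38 0 0 0" --pt "4 46 -38 0 0 0" --pt "4 46 -38 0 0 0" --pt "4 46 -38 0 0 0" --grip 95

```text
t: 1.1
eef_pos: [454.3, -182.9, 204.8]
tcp_rot: [3.134, 1.569, 1.869]
ft_force: [0.7, -0.9, 0.9]
opening: 1.004
```

```bash
python3 -c "
from h import *
delta([482,-142.5,200])"
```

```text
t 1.1 pos [ 454.3 -182.9  204.8] tool z [ 0.301 -0.954 -0.002] shift [  4.9  38.6 -30.1] level turn [-0.     -0.0023 -0.    ] F [ 0.7 -0.9  0.9] open 95.4
```

Emit:
step_arm --pt "5 38 -30 0 0 0" --pt "0 0 0 0 0 0" --pt "0 0 0 0 0 0"

```text
t: 1.48
eef_pos: [483.1, -138.2, 199.0]
tcp_rot: [-2.853, 1.567, 2.17]
ft_force: [0.3, 0.9, -0.8]
opening: 0.999
```

```bash
cat >> h.py <<'E'
def wT():
    return pose()[1]@np.array(env.get_calibration('wrist')['hand_eye'])
E
python3 - <<'E'
from h import *
delta([482,-142.5,200])
T=wT(); im=save('wrist','w1.png')
h=cv2.cvtColor(im,cv2.COLOR_RGB2HSV); m=((h[...,0]>45)&(h[...,0]<80)&(h[...,1]>100)).astype(np.uint8)
n,l,st,c=cv2.connectedComponentsWithStats(m); i=1+st[1:,4].argmax(); print(st[i],c[i])
cs,hi=cv2.findContours((l==i).astype(np.uint8),cv2.RETR_CCOMP,cv2.CHAIN_APPROX_NONE)
for k in cs:
    if len(k)>30:
        for z in (0,20):
            p=np.array([ray('wrist',q[0],z,T)[:2] for q in k],np.float32); print(len(k),z,cv2.minEnclosingCircle(p),cv2.fitEllipse(p))
E
```

```text
t 1.475 pos [ 483.1 -138.2  199. ] tool z [ 0.306 -0.952 -0.003] shift [-1.  -2.3  3.8] level turn [-0.     -0.0033  0.001 ] F [ 0.3  0.9 -0.8] open 95.0
[ 227  160   50   50 1266] [251.79699842 184.92022117]
140 0 ((478.38043212890625, -143.45689392089844), 30.913537979125977) ((478.20404052734375, -143.31480407714844), (58.11749267578125, 60.92430114746094), 106.29651641845703)
140 20 ((483.21221923828125, -141.73080444335938), 29.118406295776367) ((483.0459899902344, -141.59707641601562), (54.74271774291992, 57.38654327392578), 106.2964096069336)
84 0 ((480.25860595703125, -142.40322875976562), 19.885711669921875) ((479.6181640625, -142.7744598388672), (35.31178665161133, 38.29512405395508), 22.048587799072266)
84 20 ((484.9813537597656, -140.7384490966797), 18.73105239868164) ((484.3780212402344, -141.08810424804688), (33.26129913330078, 36.07139587402344), 22.048627853393555)
```

View pics/w1.png

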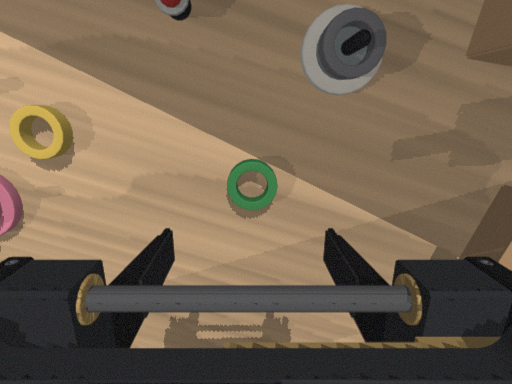

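The wrist view shows the green ring at (252,185), centred between the fingers. That puts it at about (483,-142), in agreement with the top view, and the 57 mm measured diameter is right. Descending.

Emit:
step_arm --pt "40 -2 4 0 -0.003 0" --pt "40 0 0 0 0 0" --pt "40 0 0 0 0 0" --pt "0 0 0 0 0 0" --pt "0 0 0 0 0 0"

```text
t: 2.15
eef_pos: [481.3, -148.8, 78.7]
tcp_rot: [0.655, 1.567, -0.614]
ft_force: [0.7, 0.6, 0.0]
opening: 1.002
```

```bash
python3 -c "
from h import *
delta([482.7,-142,28])"
```

```text
t 2.15 pos [ 481.3 -148.8   78.7] tool z [ 0.297 -0.955  0.003] shift [50.7  3.2 -6.3] level turn [ 0.      0.0029 -0.0022] F [0.7 0.6 0. ] open 95.3
```

Emit:
step_arm --pt "20 3 -6 0 0.003 -0.002" --pt "10 0 0 0 0 0" --pt "0 0 0 0 0 0"

```text
t: 2.52
eef_pos: [484.1, -144.0, 52.4]
tcp_rot: [0.876, 1.564, -0.394]
ft_force: [0.1, -0.4, 0.3]
opening: 0.995
```

```bash
python3 -c "
from h import *
delta([482.7,-142,28])"
```

```text
t 2.525 pos [ 484.1 -144.    52.4] tool z [ 0.296 -0.955  0.004] shift [24.4 -0.9 -2.5] level turn [-0.      0.0045 -0.0054] F [ 0.1 -0.4  0.3] open 94.7
```

Emit:
step_arm --pt "12 -1 -2 0 0.004 -0.005" --pt "10 0 0 0 0 0" --pt "0 0 0 0 0 0"

```text
t: 2.9
eef_pos: [483.0, -142.8, 30.2]
tcp_rot: [0.773, 1.569, -0.497]
ft_force: [0.0, -0.7, -0.1]
opening: 1.001
```

```bash
python3 - <<'E'
from h import *
delta([482.7,-142,28]); save('wrist','w2.png'); delta([482.7,-142,28])
E
```

```text
t 2.9 pos [ 483.  -142.8   30.2] tool z [ 0.296 -0.955  0.002] shift [ 2.2 -0.1 -0.9] level turn [-0.      0.0015 -0.0015] F [ 0.  -0.7 -0.1] open 95.2
t 2.95 pos [ 483.2 -142.9   30.5] tool z [ 0.296 -0.955  0.002] shift [ 2.5 -0.2 -1. ] level turn [ 0.      0.0018 -0.0018] F [-0.2  0.1  0.5] open 95.1
```

View pics/w2.png

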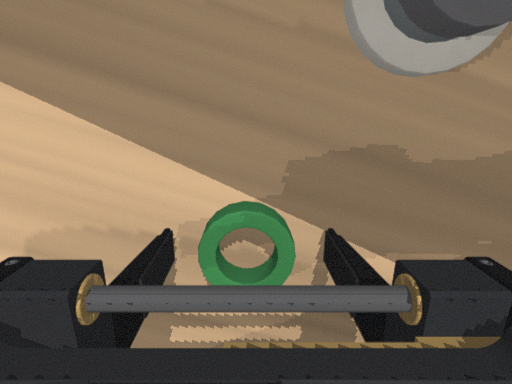

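The ring sits centred between the fingers, at column 247 against a mid-point of about 249. I'll lower slightly and close.

Emit:
step_arm --pt "3 0 0 0 0 0" --pt "0 0 0 0 0 0"

```text
t: 3.2
eef_pos: [483.3, -142.9, 27.5]
tcp_rot: [0.792, 1.568, -0.478]
ft_force: [-1.1, -0.4, 0.5]
opening: 0.999
```

Emit:
step_arm --pt "0 0 0 0 0 0" --pt "0 0 0 0 0 0" --pt "0 0 0 0 0 0" --pt "0 0 0 0 0 0" --pt "0 0 0 0 0 0" --pt "0 0 0 0 0 0" --grip 50

```text
t: 3.95
eef_pos: [483.4, -142.9, 27.8]
tcp_rot: [0.81, 1.567, -0.46]
ft_force: [-0.0, 0.4, -0.7]
opening: 0.608
```

```bash
python3 -c "
from h import *
delta([482.7,-142,28])"
```

```text
t 3.95 pos [ 483.4 -142.9   27.8] tool z [ 0.296 -0.955  0.002] shift [-0.2 -0.4 -1.1] level turn [-0.      0.0023 -0.0024] F [-0.   0.4 -0.7] open 57.8
```

Stopped at 57.8 mm, so the ring is held. Lifting.

Emit:
step_arm --pt "-20 0 0 0 0 0" --pt "-40 0 0 0 0 0" --pt "-50 0 0 0 0 0" --pt "-10 0 0 0 0 0" --pt "0 0 0 0 0 0" --pt "0 0 0 0 0 0" --grip 40

```text
t: 4.7
eef_pos: [481.9, -142.3, 148.6]
tcp_rot: [-2.184, 1.569, 2.829]
ft_force: [0.1, 0.4, -1.6]
opening: 0.61
```

```bash
python3 -c "
from h import *
delta([612.5,193,140]);save('wrist','w3.png')"
```

```text
t 4.7 pos [ 481.9 -142.3  148.6] tool z [ 0.296 -0.955 -0.001] shift [   8.5  224.1 -281.6] level turn [-0.     -0.0009  0.0013] F [ 0.1  0.4 -1.6] open 58.0
```

View pics/w3.png

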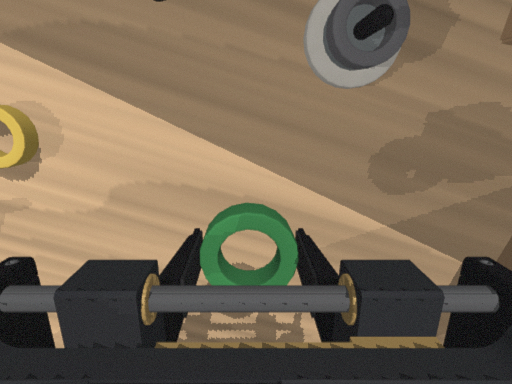

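The ring is held level between the jaws at (249,250). Moving over towards the post at underside height of about 120 mm.

Emit:
step_arm --pt "0 30 -38 0 0 0" --pt "0 30 -38 0 0 0" --pt "0 30 -38 0 0 0" --pt "0 30 -38 0 0 0" --pt "0 30 -38 0 0 0" --pt "0 30 -38 0 0 0" --pt "0 20 -25 0 0 0"

```text
t: 5.62
eef_pos: [599.4, 165.6, 137.9]
tcp_rot: [-1.93, 1.554, 3.077]
ft_force: [0.2, -0.8, -1.0]
opening: 0.609
```

```bash
python3 -c "
from h import *
delta([612.5,193,145])"
```

```text
t 5.625 pos [599.4 165.6 137.9] tool z [ 0.291 -0.957 -0.006] shift [ -7.2  20.4 -22.5] level turn [ 0.     -0.0058  0.0154] F [ 0.2 -0.8 -1. ] open 57.9
```

Emit:
step_arm --pt "-7 0 0 0 -0.006 0.015" --pt "0 0 0 0 0 0" --pt "0 0 0 0 0 0"

```text
t: 6.0
eef_pos: [598.5, 166.2, 141.6]
tcp_rot: [-1.602, 1.566, -2.876]
ft_force: [0.4, -1.0, -2.1]
opening: 0.608
```

```bash
python3 - <<'E'
from h import *
delta([612.5,193,145]); T=wT(); np.save('pics/w4T.npy',T); save('wrist','w4.png'); save('top','top4.png')
a=cv2.imread('pics/w4.png');b=cv2.imread('pics/top4.png')[100:260,100:300]
cv2.imwrite('pics/c4.png',cv2.vconcat([cv2.resize(a,(400,300)),cv2.resize(b,(400,300))]))
E
```

```text
t 6.0 pos [598.5 166.2 141.6] tool z [ 0.293 -0.956 -0.   ] shift [ -3.5  21.3 -21.6] level turn [-0.     -0.0002  0.0052] F [ 0.4 -1.  -2.1] open 57.8
```

View pics/c4.png

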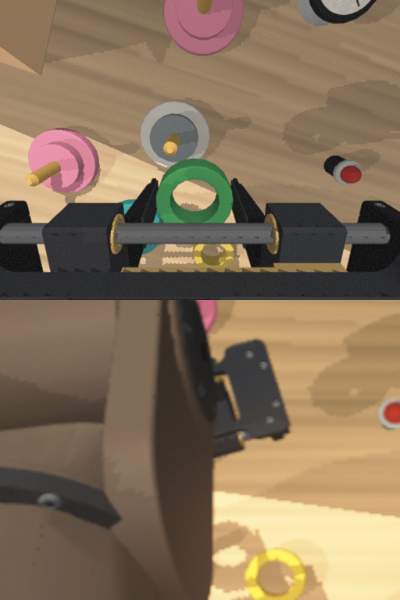

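The wrist view shows the post tip at about (218,188), just ahead of the held ring. The arm hides it in the top view. I'll measure foot, tip and ring hole from this.

```bash
python3 - <<'E'
from h import *
T=np.load('pics/w4T.npy'); im=np.load('pics/w4.npy'); h=cv2.cvtColor(im,cv2.COLOR_RGB2HSV); H,S,V=[h[...,i].astype(int) for i in range(3)]
w=np.zeros(H.shape,bool); w[150:205,200:240]=1
m=(w&(S>120)&(H>8)&(H<32)).astype(np.uint8); n,l,st,c=cv2.connectedComponentsWithStats(m); i=1+st[1:,4].argmax(); print('brass',st[i],c[i].round(1))
cv2.imwrite('pics/z4.png',cv2.resize(cv2.cvtColor(im,cv2.COLOR_RGB2BGR)[120:300,160:320],(640,600*18//16*0+600),interpolation=cv2.INTER_NEAREST))
for v in (190,192): print('tip',ray('wrist',(218,v),72,T).round(1))
# foot: white pixels upper part
w[:]=0; w[120:215,170:280]=1
m=(w&(S<45)&(V>125)).astype(np.uint8); n,l,st,c=cv2.connectedComponentsWithStats(m); i=1+st[1:,4].argmax(); print('foot',st[i])
cs,_=cv2.findContours((l==i).astype(np.uint8),cv2.RETR_EXTERNAL,cv2.CHAIN_APPROX_NONE)
k=max(cs,key=len)[:,0]
P=np.array([ray('wrist',q,15,T)[:2] for q in k]); P=P[k[:,1]<180]; 
from scipy.optimize import least_squares
r=least_squares(lambda p:np.hypot(*(P-p).T)-42,[612,193],loss='soft_l1'); print('foot c',r.x.round(1),np.abs(r.fun).mean())
# ring
m=((H>45)&(H<80)&(S>100)).astype(np.uint8); w[:]=0; w[195:300,180:320]=1; m=m*w
cs,_=cv2.findContours(m,cv2.RETR_CCOMP,cv2.CHAIN_APPROX_NONE)
s,Tt=pose()
for k in cs:
    if len(k)>60:
        P=np.array([ray('wrist',q[0],Tt[2,3]-8,T)[:2] for q in k],np.float32); e=cv2.fitEllipse(P); print('ring top',e,'rel tcp',(np.array(e[0])-Tt[:2,3]).round(1))
E
```

```text
brass [209 171  21  28 406] [219.3 184.9]
tip [613.7 194.7  72. ]
tip [612.2 194.3  72. ]
foot [ 180  129   88   86 2702]
foot c [610.4 194.1] 5.586086726298629
ring top ((603.1903686523438, 167.40325927734375), (53.45880889892578, 57.8647575378418), 19.90443992614746) rel tcp [4.6 1.3]
ring top ((602.9229125976562, 167.27780151367188), (26.910179138183594, 32.98714065551758), 14.87901496887207) rel tcp [4.3 1.1]
```

View pics/z4.png

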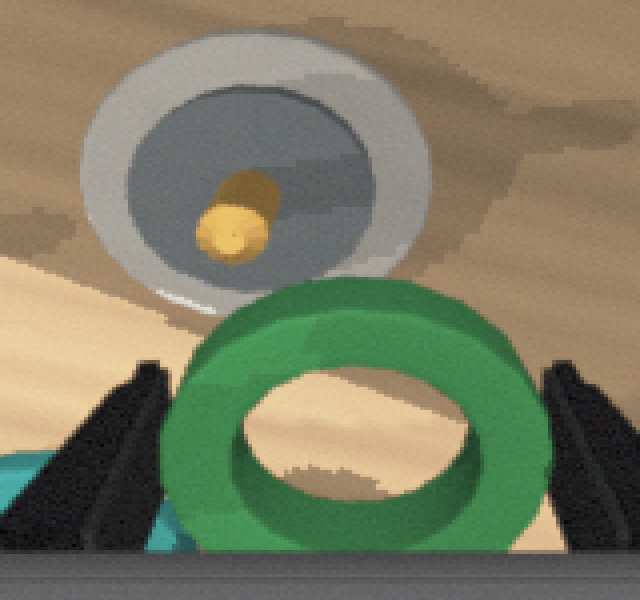

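The tip is at about (613,194), and all estimates agree within 2 mm. Part of the ring is hidden behind the bar, so its apparent offset from the TCP is biased. I take about 1 mm, and the TCP target becomes (612,193.3).

Emit:
step_arm --pt "-3 11 -11 0 0 0.005" --pt "0 10 -10 0 0 0" --pt "0 0 0 0 0 0" --pt "0 0 0 0 0 0"

```text
t: 6.6
eef_pos: [613.9, 193.7, 145.3]
tcp_rot: [1.674, 1.57, 0.399]
ft_force: [-0.6, -0.4, -1.8]
opening: 0.61
```

```bash
python3 - <<'E'
from h import *
delta([612,193.3,120]); save('wrist','w5.png'); save('scene','s5.png')
a=cv2.imread('pics/w5.png')[150:300,150:350];b=cv2.imread('pics/s5.png')[120:270,230:430]
cv2.imwrite('pics/c5.png',cv2.vconcat([cv2.resize(a,(400,300)),cv2.resize(b,(400,300))]))
E
```

```text
t 6.6 pos [613.9 193.7 145.3] tool z [ 0.292 -0.957 -0.   ] shift [25.2 -2.  -0.2] level turn [-0.     -0.0001 -0.0013] F [-0.6 -0.4 -1.8] open 58.0
```

View pics/c5.png

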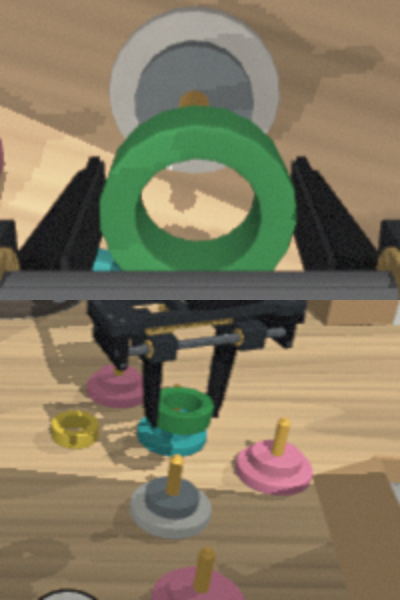

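The wrist view shows the ring centred over the post's column. In the scene view the ring is at about (323,174). I check that by ray.

```bash
python3 - <<'E'
from h import *
im=np.load('pics/s5.npy'); h=cv2.cvtColor(im,cv2.COLOR_RGB2HSV); m=((h[...,0]>45)&(h[...,0]<78)&(h[...,1]>100)).astype(np.uint8)
n,l,st,c=cv2.connectedComponentsWithStats(m); i=1+st[1:,4].argmax(); print(st[i],c[i])
x,y,w,hh=st[i][:4]
print(ray('scene',(x+w/2,y+hh/2),127.5), ray('scene',c[i],127.5))
E
```

```text
[308 164  29  23 552] [321.65217391 174.96195652]
[616.3374312  197.05085414 127.5       ] [614.41329277 195.71721011 127.5       ]
```

Emit:
step_arm --pt "15 -1 2 0 0 0" --pt "10 -1 0 0 0 0" --pt "0 0 0 0 0 0" --pt "0 0 0 0 0 0"

```text
t: 7.2
eef_pos: [612.0, 190.2, 117.8]
tcp_rot: [-2.46, 1.57, 2.547]
ft_force: [0.5, -0.4, -1.0]
opening: 0.612
```

```bash
python3 - <<'E'
from h import *
delta([612.3,192,100]); save('wrist','w6.png'); save('scene','s6.png')
a=cv2.imread('pics/w6.png')[150:300,150:350];b=cv2.imread('pics/s6.png')[145:245,265:398]
cv2.imwrite('pics/c6.png',cv2.vconcat([cv2.resize(a,(400,300)),cv2.resize(b,(400,300))]))
E
```

```text
t 7.2 pos [612.  190.2 117.8] tool z [ 0.291 -0.957 -0.   ] shift [17.8  0.8 -1.7] level turn [-0.     -0.0003  0.0002] F [ 0.5 -0.4 -1. ] open 58.2
```

View pics/c6.png

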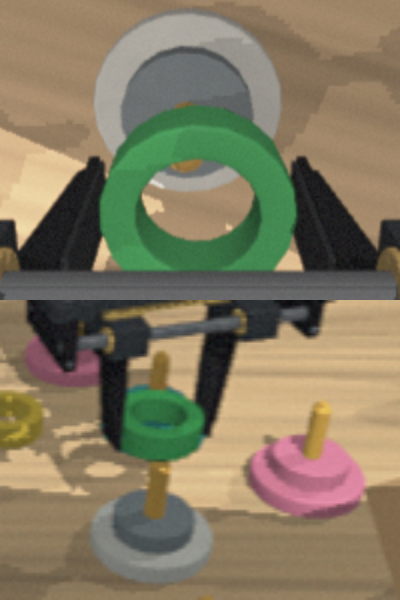

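In the wrist view the tip (zoom column 188) sits about 3 mm left of the ring's centre. In the scene view it is aligned within about 1 mm. I'll correct by 2 mm and go down.

Emit:
step_arm --pt "10 0 -2 0 0 0" --pt "6 0 0 0 0 0" --pt "0 0 0 0 0 0" --pt "0 0 0 0 0 0"

```text
t: 7.8
eef_pos: [611.5, 192.4, 101.1]
tcp_rot: [1.99, 1.57, 0.715]
ft_force: [-1.1, -0.1, -0.7]
opening: 0.606
```

```bash
python3 - <<'E'
from h import *
delta([612.3,192.3,57]); save('wrist','w7.png'); save('scene','s7.png')
a=cv2.imread('pics/w7.png')[150:300,150:350];b=cv2.imread('pics/s7.png')[145:245,265:398]
cv2.imwrite('pics/c7.png',cv2.vconcat([cv2.resize(a,(400,300)),cv2.resize(b,(400,300))]))
E
```

```text
t 7.8 pos [611.5 192.4 101.1] tool z [ 0.291 -0.957 -0.   ] shift [44.1  0.7  0.4] level turn [ 0.     -0.0002 -0.0005] F [-1.1 -0.1 -0.7] open 57.7
```

View pics/c7.png

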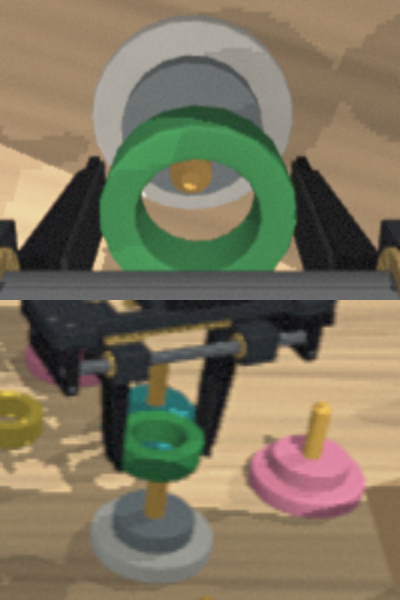

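```bash
python3 - <<'E'
from h import *
s,T=pose(); W=T@np.array(env.get_calibration('wrist')['hand_eye']); 
for z in (73,74): print('tip',ray('wrist',(150+190/2,150+177/2),z,W).round(1))
im=np.load('pics/w7.npy'); h=cv2.cvtColor(im,cv2.COLOR_RGB2HSV); m=((h[...,0]>45)&(h[...,0]<80)&(h[...,1]>100)).astype(np.uint8); m[:190]=0;m[:,:190]=0;m[:,310:]=0
# outer top-face widths per row -> centre column
for v in (235,245,255,265):
    x=np.where(m[v])[0]; print(v,x.min(),x.max(),[ray('wrist',(q,v),T[2,3]-8,W)[:2].round(1).tolist() for q in (x.min(),x.max())])
E
```

```text
tip [613.2 195.1  73. ]
tip [613.7 195.2  74. ]
235 205 292 [[617.6, 219.7], [631.9, 172.7]]
245 201 296 [[611.0, 220.3], [626.7, 168.5]]
255 200 297 [[604.7, 219.3], [620.9, 165.8]]
265 200 296 [[598.4, 217.7], [614.7, 164.2]]
```

The ring is within about 3 mm of the post's axis, against 11 mm of clearance. I shift 1.5 mm more and lower gently.

Emit:
step_arm --pt "6 1 -2 0 0 0" --pt "8 0 0 0 0 0" --pt "8 0 0 0 0 0" --pt "6 0 0 0 0 0" --pt "0 0 0 0 0 0" --pt "0 0 0 0 0 0"

```text
t: 8.65
eef_pos: [611.9, 194.7, 70.9]
tcp_rot: [2.243, 1.57, 0.967]
ft_force: [0.6, 0.1, -1.6]
opening: 0.61
```

```bash
python3 - <<'E'
from h import *
delta([612.3,193.5,57]); save('wrist','w8.png'); save('scene','s8.png')
a=cv2.imread('pics/w8.png')[150:300,150:350];b=cv2.imread('pics/s8.png')[145:245,265:398]
cv2.imwrite('pics/c8.png',cv2.vconcat([cv2.resize(a,(400,300)),cv2.resize(b,(400,300))]))
E
```

```text
t 8.65 pos [611.9 194.7  70.9] tool z [ 0.291 -0.957 -0.   ] shift [13.9  0.1  1.3] level turn [-0.     -0.0002 -0.0003] F [ 0.6  0.1 -1.6] open 58.0
```

View pics/c8.png

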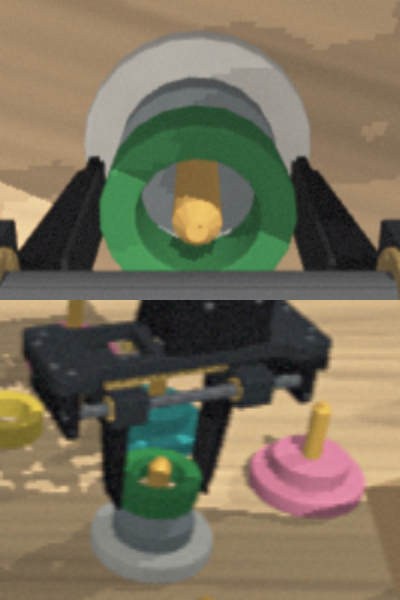

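The post stands centred in the hole in both views. The force is only the ring's weight, so there is no rubbing. Lowering the last 14 mm or so in small steps.

Emit:
step_arm --pt "5 0 0 0 0 0" --pt "4 0 0 0 0 0" --pt "2 0 0 0 0 0" --pt "0 0 0 0 0 0" --pt "0 0 0 0 0 0"

```text
t: 9.38
eef_pos: [612.0, 194.7, 59.5]
tcp_rot: [1.758, 1.57, 0.482]
ft_force: [-0.3, 0.5, -1.2]
opening: 0.611
```

Emit:
step_arm --pt "1 0 0 0 0 0" --pt "0 0 0 0 0 0"

```text
t: 9.62
eef_pos: [612.1, 194.8, 58.6]
tcp_rot: [1.691, 1.57, 0.415]
ft_force: [-0.1, -0.5, -2.0]
opening: 0.61
```

Emit:
step_arm --pt "1 0 0 0 0 0" --pt "0 0 0 0 0 0"

```text
t: 9.88
eef_pos: [612.1, 194.8, 57.6]
tcp_rot: [1.676, 1.569, 0.4]
ft_force: [0.5, 0.0, -2.0]
opening: 0.607
```

Emit:
step_arm --pt "1 0 0 0 0 0" --pt "0 0 0 0 0 0"

```text
t: 10.12
eef_pos: [612.2, 194.8, 56.9]
tcp_rot: [1.599, 1.569, 0.324]
ft_force: [-1.3, -0.7, -1.0]
opening: 0.609
```

Emit:
step_arm --pt "1 0 0 0 0 0" --pt "0 0 0 0 0 0"

```text
t: 10.38
eef_pos: [612.2, 194.9, 57.0]
tcp_rot: [1.552, 1.569, 0.277]
ft_force: [0.4, -0.2, -2.1]
opening: 0.609
```

Emit:
step_arm --pt "1 0 0 0 0 0" --pt "0 0 0 0 0 0"

```text
t: 10.62
eef_pos: [612.3, 194.9, 57.0]
tcp_rot: [1.499, 1.568, 0.224]
ft_force: [-0.7, -0.1, -2.1]
opening: 0.609
```

Emit:
step_arm --pt "2 0 0 0 0 0" --pt "0 0 0 0 0 0"

```text
t: 10.88
eef_pos: [612.4, 194.9, 57.0]
tcp_rot: [1.47, 1.567, 0.195]
ft_force: [0.4, 0.2, -2.3]
opening: 0.61
```

```bash
python3 -c "
from h import *
delta([612.3,193.5,55])
print(env.state()['tau'].round(2) if hasattr(env.state()['tau'],'round') else env.state()['tau'])"
```

```text
t 10.875 pos [612.4 194.9  57. ] tool z [ 0.291 -0.957  0.   ] shift [ 2.  -0.6  1.3] level turn [ 0.      0.0004 -0.004 ] F [ 0.4  0.2 -2.3] open 58.0
[ 3.000e-02 -7.029e+01 -1.918e+01  2.000e-02  4.000e-02  0.000e+00]
```

```bash
python3 - <<'E'
from h import *
save('wrist','w9.png'); save('scene','s9.png')
a=cv2.imread('pics/w9.png')[150:300,150:350];b=cv2.imread('pics/s9.png')[165:240,275:375]
cv2.imwrite('pics/c9.png',cv2.vconcat([cv2.resize(a,(400,300)),cv2.resize(b,(400,300))]))
E
```

```text
(no output)
```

View pics/c9.png

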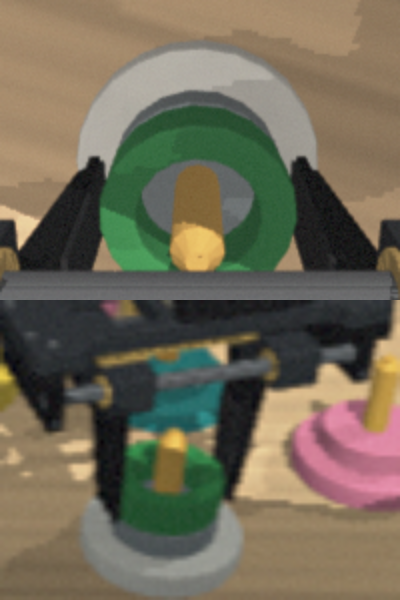

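```bash
cat > rz.py <<'E'
from h import *
import sys
def edge(f,cx):
    im=np.load(f); h=cv2.cvtColor(im,cv2.COLOR_RGB2HSV); m=((h[...,0]>45)&(h[...,0]<78)&(h[...,1]>100)).astype(np.uint8)
    n,l,st,c=cv2.connectedComponentsWithStats(m); i=1+st[1:,4].argmax(); x,y,w,hh=st[i][:4]
    c=env.get_calibration('scene'); P=np.array(c['pose']); out=[]
    mid=x+w/2; cols=range(int(mid)-3,int(mid)+4); v=np.mean([np.where(l[:,q]==i)[0].max() for q in cols])+.5
    d=P[:3,:3]@np.array([(mid-c['cx'])/c['fx'],(v-c['cy'])/c['fy'],1]); t=(cx+29-P[0,3])/d[0]; return st[i][:4],(P[:3,3]+d*t).round(1)
print(edge('pics/scene0.npy',482.5)); print(edge('pics/s8.npy',612.5)); print(edge(sys.argv[1],612.5))
E
python3 rz.py pics/s9.npy
```

```text
(array([155, 177,  24,  19], dtype=int32), array([ 511.5, -136.4,    3.2]))
(array([305, 194,  27,  24], dtype=int32), array([641.5, 195.2,  45.9]))
(array([304, 200,  28,  24], dtype=int32), array([641.5, 195.8,  31.1]))
```

The underside measures 31.1 mm. The same measure reads about 3 mm high in both known cases (3.2 on the table, 45.9 against 43.1), so it is really about 28–29 mm and the ring is on the seat. TCP z has also stopped descending. Releasing.

Emit:
step_arm --pt "0 0 0 0 0 0" --pt "0 0 0 0 0 0" --pt "0 0 0 0 0 0" --pt "0 0 0 0 0 0" --pt "0 0 0 0 0 0" --pt "0 0 0 0 0 0" --grip 90

```text
t: 11.72
eef_pos: [612.6, 195.0, 55.7]
tcp_rot: [1.503, 1.567, 0.227]
ft_force: [0.2, -0.3, -0.3]
opening: 0.946
```

```bash
python3 - <<'E'
from h import *
delta([612.3,194,57])
save('wrist','w10.png'); save('scene','s10.png')
a=cv2.imread('pics/w10.png')[150:300,150:350];b=cv2.imread('pics/s10.png')[165:240,275:375]
cv2.imwrite('pics/c10.png',cv2.vconcat([cv2.resize(a,(400,300)),cv2.resize(b,(400,300))]))
E
python3 rz.py pics/s10.npy
```

```text
t 11.725 pos [612.6 195.   55.7] tool z [ 0.291 -0.957  0.   ] shift [-1.3 -0.6  0.9] level turn [-0.      0.0002 -0.0033] F [ 0.2 -0.3 -0.3] open 90.0
(array([155, 177,  24,  19], dtype=int32), array([ 511.5, -136.4,    3.2]))
(array([305, 194,  27,  24], dtype=int32), array([641.5, 195.2,  45.9]))
(array([303, 200,  27,  24], dtype=int32), array([641.5, 192.8,  31.1]))
```

View pics/c10.png

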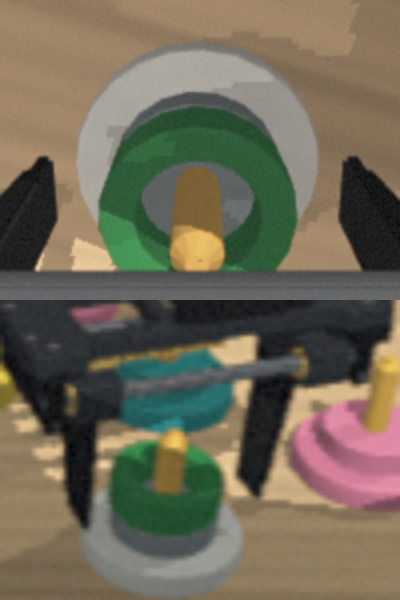

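The fingers are clear of the ring on both sides, and the ring did not drop on release. Retreating straight up.

Emit:
step_arm --pt "-15 0 0 0 0 0" --pt "-30 0 0 0 0 0" --pt "-45 0 0 0 0 0" --pt "-50 0 0 0 0 0" --pt "-30 0 0 0 0 0" --pt "0 0 0 0 0 0"

```text
t: 12.58
eef_pos: [611.9, 194.8, 236.4]
tcp_rot: [1.492, 1.564, 0.217]
ft_force: [0.5, -0.8, -0.7]
opening: 0.948
```

Emit:
step_arm --pt "0 -30 30 0 0 0" --pt "0 -40 40 0 0 0" --pt "0 -40 40 0 0 0" --pt "0 -40 40 0 0 0" --pt "0 0 0 0 0 0" --pt "0 0 0 0 0 0"

```text
t: 13.32
eef_pos: [507.0, 3.1, 232.5]
tcp_rot: [1.885, 1.568, 0.61]
ft_force: [-0.4, 1.0, -0.4]
opening: 0.949
```

```bash
python3 - <<'E'
from h import *
delta([612.3,194,57])
save('top','t11.png'); save('scene','s11.png')
cv2.imwrite('pics/c11.png',cv2.vconcat([cv2.resize(cv2.imread('pics/t11.png'),(400,300)),cv2.resize(cv2.imread('pics/s11.png')[150:255,240:380],(400,300))]))
im=np.load('pics/t11.npy');h=cv2.cvtColor(im,cv2.COLOR_RGB2HSV); H,S=h[...,0],h[...,1]
for nm,m,z in (('green',(H>45)&(H<78)&(S>100),49),('yellow',(H>21)&(H<35)&(S>170),10)):
    m=m.astype(np.uint8)
    if nm=='yellow': w=np.zeros_like(m); w[222:274,212:264]=1; m=m*w
    else: m[:, 380:]=0
    n,l,st,c=cv2.connectedComponentsWithStats(m); i=1+st[1:,4].argmax(); x,y,w_,h_=st[i][:4]
    print(nm,st[i],ray('top',(x+w_/2-.5,y+h_/2-.5),z).round(1))
E
python3 rz.py pics/s11.npy|tail -1
```

```text
t 13.325 pos [507.    3.1 232.5] tool z [ 0.292 -0.956 -0.001] shift [ 176.1  156.  -151.7] level turn [ 0.     -0.0009 -0.0028] F [-0.4  1.  -0.4] open 90.3
green [170 156  32  30 467] [611.2 192.   49. ]
(array([303, 200,  27,  24], dtype=int32), array([641.5, 192.8,  31.1]))Traceback (most recent call last):
  File "<stdin>", line 10, in <module>
ValueError: attempt to get argmax of an empty sequence
```

View pics/c11.png

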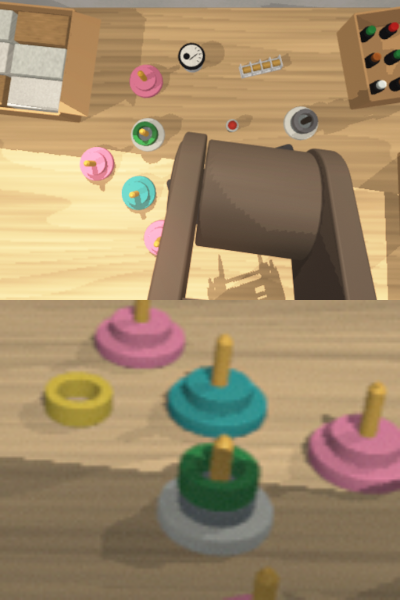

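Green is flat round the brass post at (611,192), against a seat at about (612,193). In the scene view yellow is still at (267,185), as at the start. The arm is clear of everything, so I hand the job in.

```bash
python3 -c "
from cell import env
print(env.job_done())"
```

```text
the job is handed in; nothing more can be done
None
```

The green core is on the brass post, lying flat on its seat. I lowered it there in small steps, released it and moved the arm away. The job was handed in shortly after 13.3 s of the 32 s allowed; no verdict is reported.

**Last checks:**
- **Position:** the top view puts the core at about (611, 192) mm. The post is at about (612–613, 193–195) mm, so the core is well within the 14 mm limit.
- **Height:** the scene camera reads the underside at 31.1 mm. That measure read about 3 mm high in two known cases, so it is really about 28–29 mm, against the seat at 29 mm. The reading did not change on release, so nothing dropped.
- **Tilt:** I judged flatness only by eye; it looked level.
- **Yellow core:** it is still at pixel (267, 185) in the scene view, as at the start.

**Disagreements and failures:**
- The wrist force showed no clear rise at contact. I took the core as seated because the tool stopped descending at 57.0 mm, where contact was expected at 56.8 mm, and the pictures agreed.
- The yellow core's final check in the top view failed because the arm hid it. I compared its position by eye in the scene view instead.

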